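Crank out the coin tray of a laundry coin box

TASK

Empty-out time in the laundry room: fit the loose crank on the square spindle on top of the coin box, and wind it counter-clockwise (seen from above) until the coin tray is fully out. Move the tray only with the crank, do not pull at it. Then lift the crank off and stand it back upright on the black rubber mat, hub on the mat; do not drop the crank, and leave the bottle, the carton and the cup where they are.

Things in the scene. Friction and masses are not known exactly. Their poses are not given: they have to be found in the camera images.
- coin_box: Grey sheet-steel coin box fixed to the counter, 200 (its x) x 150 (its y) x 130 mm tall. Origin at the centre of its underside, straight below the spindle; z up. The coin tray leaves through its +x face (the face with the coin slots).
- spindle_seat (a point): Point on the spindle's vertical axis, in the centre of the top of its round flange (50 mm across, 6 mm thick, top 136 mm above the counter): where the centre of the crank hub's underside comes to rest. Here stands the square stub, 16 x 16 mm, 26 mm tall, its top 7 mm tapering to 10 x 10 mm. The frame turns with the spindle, x and y are square to the stub's faces, z up.
- spindle (a joint): Turn of the spindle (rad), growing counter-clockwise seen from above, from 0 (tray shut) to a hard stop at 3.0 (tray fully out). It starts between 0 and 0.6, is geared to the tray (22 mm of tray per radian), needs about 0.2 to 0.3 N m and stays where it is left.
- tray (a joint): How far the steel coin tray stands out of the box (m), 0 shut to 0.066 fully out. Its flat front (126 x 62 mm, with a brass lock) has no handle.
- crank: Loose crank, about 0.45 kg, standing upright on the mat and balanced on its hub: square steel hub 36 x 36 mm, 44 mm tall (plus a 3 mm button on top), flat aluminium arm to its +x with an upright black knob at its end. Origin at the centre of the hub's underside, z up, x along the arm. The hub's two faces across y are free for the fingers (36 mm grasp).
- crank_socket (a point): Centre of the mouth of the square socket in the crank hub's underside (the same point as the crank's origin, same axes): 18.5 x 18.5 mm, 30 mm deep, sides parallel to the hub's. It goes on the stub in four ways, 90 degrees apart, with about 0.15 rad of play either way.
- crank_knob (a point): On the crank, middle of the height of the round black knob: 24 mm diameter, 45 mm tall (43 to 88 mm above the hub's underside), centre 90 mm from the hub's axis. It spins freely on its own upright axis. The arm is 20 mm wide, 32 to 42 mm above the underside, and ends 104 mm from the hub's axis.
- mat: Black rubber mat fixed to the counter, 180 x 180 x 4 mm. Origin at the centre of its underside, z up.
- detergent: Bystander: white detergent bottle, 84 mm diameter, 210 mm tall. Origin at the centre of its underside.
- carton: Bystander: cardboard carton, 70 x 130 x 170 mm tall. Origin at the centre of its underside.
- cup: Bystander: clear plastic measuring cup, 72 mm wide, 65 mm tall. Origin at the centre of its underside.

How it is judged (in metres and radians):
On the way, in this order (a step that is already met when the one before it is completed fails the run):
1. the crank sits on the spindle, down on its flange (distance between crank and spindle_seat below 0.008 m and angle between crank's own z axis and vertical below 0.15 rad), for 0.2 s.
2. the tray is wound out at least 58 mm with the crank on the spindle (all of step 1 and value of joint tray above 0.058 m), for 0.2 s.
3. the crank is lifted clear of the spindle (z of crank in the frame of spindle_seat above 0.03 m), for 0.05 s.
At the end, for the whole second after the job is handed in: The tray stands out at least 58 mm; the crank is off the spindle and stands upright (within 0.1 rad) and still on the mat, the middle of its hub within 85 mm of the mat's middle along both its sides, its underside on the mat (value of joint tray above 0.058 m and x of crank in the frame of mat between -0.085 and 0.085 m and y of crank in the frame of mat between -0.085 and 0.085 m and z of crank in the frame of mat between 0.001 and 0.008 m and angle between crank's own z axis and vertical below 0.1 rad and linear speed of crank below 0.02 m/s); the robot touches nothing.
It fails at once if the detergent bottle is shifted more than 30 mm or tipped over (distance of detergent from where it was at the start of the episode above 0.03 m or angle between detergent's own z axis and vertical above 0.4 rad).
It fails at once if the carton is shifted more than 30 mm or tipped over (distance of carton from where it was at the start of the episode above 0.03 m or angle between carton's own z axis and vertical above 0.4 rad).
It fails at once if the cup is shifted more than 30 mm or tipped over (distance of cup from where it was at the start of the episode above 0.03 m or angle between cup's own z axis and vertical above 0.4 rad).
It fails at once if the crank is dropped or thrown (faster than 0.7 m/s with no finger on it) (linear speed of crank above 0.7 m/s and contact force between the fingers and crank below 0.1 N).
It also fails if it takes over 72 s, if anything falls off the work surface, if the arm or the gripper's body presses on something with over 40 N, if the wrist force passes 120 N, or if a joint passes its speed limit or range.

ROBOT

A 6-joint arm with a two-finger parallel gripper is mounted at the origin on the work surface. World frame = base frame: x ahead of the robot, y to its left, z up, the work surface at z = 0. Lengths are in m, angles in degrees, forces in N, time in s.
With the tool pointing down it reaches from about 0.3 to 0.75 m from the base axis. Payload 8.5 kg.
Tool frame: the origin (TCP) lies at the very end of the fingers, on their centre line; the grasp point (between the pads) lies 19 mm behind it; z points along the fingers, y is the line along which they close (so a half turn about z gives the same grasp; the last joint's range is limited). The gripper opens to 85 mm and grips with 20 to 120 N. Pads are 22 mm wide; open, the fingers measure 114 mm over their backs; the gripper's body (76 mm by 85 mm) begins 54 mm behind the grasp point. The pads swing forward as they close: fully open they stand 13 mm farther back than shut.
Start: joints at [-12.336, 21.807, 74.336, -0, 83.858, -12.336], TCP at [0.55, 0, 0.231] pointing down, gripper open.
Joint ranges: [-178.18, 178.18], [-50.72, 133.34], [12.68, 142.11], [-81.47, 261.47], [9.98, 163.14], [-165.26, 165.26]. Speed limits (degrees/s): [136.94, 136.94, 180, 180, 180, 180].

INTERFACE

Orientations are given as a 3x3 rotation matrix whose columns are the frame's x, y, z axes.
In Python, from rig import env gives the robot as it stands.
- The arm moves only by the tool move_arm, never from a script. Its argument "plan" is a list of rows, each a list of 7 numbers: the turn, a rotation vector about the tool's x, y, z in degrees, then the shift along the tool's x, y, z in cm, then the gripper command: -1 is shut, 1 is fully open, values between are in proportion. In form: [[ax, ay, az, tx, ty, tz, jaw], ...]. A call has 1 to 5 rows; each row is the pose to reach, as a shift and turn from the pose commanded when the call began, along the tool's axes at that moment; what a row does not reach only later rows make up. A row lasts 1/10 s, in which the tool goes at most 50 mm and 8.59 degrees, less where a joint would pass 70% of its speed; a pose out of reach is approached as far as the arm can. A call with a gripper value outside its range is refused whole. The fingers move at their own pace and stop on an object; "squeeze" is the grip in N (left out, the last holds). Time passes only in rows, so rows that repeat a pose let the fingers close. It gives the time, the measured TCP pose, the force, the opening and the grip force at its end, in the units of the state.
- env.observe(): the state, without advancing time (a new reading comes with each control period).
- env.get_image(name): name is "scene" or "side" or "wrist"; returns a dict with "color" (400x640x3 uint8, red, green, blue), "fov_y" (degrees; the focal length in pixels is half the picture's height over the tangent of half this angle, whatever the lens; pixels are square), "cx", "cy" (the principal point, pixels), "R" (3x3) and "t" (3): a world point X has camera coordinates R X + t. Camera axes: x right, y down, z forward; pixel columns grow to the right and rows downward; lengths in m; the calibration is good to about 2 mm. A picture is of the moment at which its call begins. There is no depth.
- env.close_job(): hands the job in; it is judged then, once.
Trained networks look in a picture, given as the dict that the camera call returned (one of the last four; its "shot" number tells which), for a name from the list of things; names that differ only in an ending like _2 or _b are one class to them, and where a whole thing is asked for, a point or a joint stands for the part that bears it (a point fixed in the world has none). Each returns a list of dicts, best first, with "conf" (0 to 1); they miss things now and then, are a little off and sometimes report something else, mostly with a low value. They report only what shows in the picture. A call takes as long as a camera call.
- env.outline_of(target, picture): "mask" (400x640 bool, what is visible of it) and "bbox" ([centre column, centre row, width, height] in pixels, round what is visible of it).
- env.tip_of(target, picture): "pixel" ([column, row] in pixels: a listed point, or the origin of a listed thing).
The state is a dict: "time_s": time; "q": joint angles; "qvel": joint speeds; "joint_efforts": joint torques, N m; "position": TCP position; "tool_rot": TCP orientation; "ft_force": force on the tool from outside, world axes, zero at the start; "wrist_torque": the same for the moment, N m; "grip_width": finger opening in m; "gripper_force": force on a finger pad.
Only numpy, scipy, OpenCV 4.12 (cv2) and the standard library are available. Lean on these libraries where they do the work, as an engineer would, in place of code of your own. Each camera call takes 0.05 s, during which the arm holds its last target. There are 200 camera calls.

## Working session

There is one attempt and no reset: what is moved stays moved. The work goes in short steps, Python scripts to look and compute and a tool call to move; the robot and the scene stay as the last step left them, time stands still between calls to the robot, and variables do not carry over. Pictures are saved under pics/ and viewed, at most 13 in all, crops included, and the job is handed in when it is done.

Besides the shell and the picture viewer there is one more tool, called after "Call:" in YAML: its name, and indented under it one key for each argument. move_arm: Moves the arm, as the interface text tells. Its arguments: {"type":"object","properties":{"plan":{"type":"array"},"squeeze":{"type":"number"}},"required":["plan"]}

```bash
ls; mkdir -p pics
cat > h.py <<'E'
from rig import env
import numpy as np, cv2
def f(p): return 200/np.tan(np.radians(p["fov_y"])/2)
def ray(p,px):
    R=np.array(p["R"]);t=np.array(p["t"])
    d=R.T@np.array([(px[0]-p["cx"])/f(p),(px[1]-p["cy"])/f(p),1]); return -R.T@t,d
def onz(p,px,z):
    c,d=ray(p,px); return c+d*(z-c[2])/d[2]
def proj(p,X):
    c=np.array(p["R"])@np.array(X)+np.array(p["t"]); return np.array([p["cx"]+f(p)*c[0]/c[2],p["cy"]+f(p)*c[1]/c[2]])
def tri(obs):
    A=np.zeros((3,3));b=np.zeros(3)
    for p,px in obs:
        c,d=ray(p,px);d=d/np.linalg.norm(d);M=np.eye(3)-np.outer(d,d);A+=M;b+=M@c
    return np.linalg.solve(A,b)
E
python3 - <<'E'
from h import *
ps={n:env.get_image(n) for n in("scene","side","wrist")}
for n,p in ps.items():
    cv2.imwrite(f"pics/{n}0.png",p["color"][:,:,::-1])
    for t in["crank","crank_knob","spindle_seat","coin_box","mat","detergent","carton","cup"]:
        r=env.tip_of(t,p)
        if r: print(n,t,np.round(r[0]["pixel"],1),round(r[0]["conf"],2))
cv2.imwrite("pics/a.png",np.vstack([ps["scene"]["color"],ps["side"]["color"]])[:,:,::-1][:, :])
im=cv2.resize(np.vstack([ps["scene"]["color"],ps["side"]["color"]]),(480,600)); cv2.imwrite("pics/a.png",im[:,:,::-1])
Z={"crank":.004,"crank_knob":.0695,"spindle_seat":.136,"coin_box":0,"mat":0,"detergent":0,"carton":0,"cup":0}
for t in Z:
    o=[(p,env.tip_of(t,p)[0]["pixel"]) for n,p in ps.items() if env.tip_of(t,p)]
    print(t,[np.round(onz(p,x,Z[t]),3)[:2] for p,x in o], np.round(tri(o),3) if len(o)>1 else "")
E
```

```text
pics
scene crank [254.2 228.7] 0.8
scene crank_knob [220.2 215.5] 0.63
scene spindle_seat [385.2 183.2] 0.61
scene coin_box [379.9 214.2] 0.65
scene mat [264.3 229. ] 0.89
scene detergent [486.9 254.2] 0.75
scene carton [172.5 270. ] 0.62
scene cup [462.  192.4] 0.96
side spindle_seat [315.6 240.1] 0.55
side coin_box [311.8 263.2] 0.78
side mat [334.7 180.5] 0.92
side detergent [239.2 331.6] 0.59
side carton [325.4 122.8] 0.57
side cup [309.2 339.8] 0.75
wrist crank [325.1 335.1] 0.8
wrist crank_knob [317.1 312.5] 0.38
wrist spindle_seat [325.2 333.1] 0.28
wrist coin_box [294.5   6.2] 0.67
wrist mat [318.5 315.9] 0.95
wrist detergent [292.5   5.3] 0.48
crank [array([ 0.551, -0.213]), array([ 0.561, -0.222])] [ 0.56  -0.211  0.018]
crank_knob [array([ 0.539, -0.301]), array([ 0.55 , -0.141])] [ 0.52  -0.275 -0.033]
spindle_seat [array([0.518, 0.167]), array([0.527, 0.148]), array([ 0.557, -0.114])] [0.553 0.129 0.267]
coin_box [array([0.531, 0.161]), array([0.536, 0.164]), array([0.528, 0.163])] [0.532 0.163 0.   ]
mat [array([ 0.552, -0.184]), array([ 0.545, -0.186]), array([ 0.552, -0.196])] [ 0.55  -0.187  0.002]
detergent [array([0.694, 0.444]), array([0.69, 0.45]), array([0.526, 0.164])] [ 0.629  0.363 -0.104]
carton [array([ 0.663, -0.442]), array([ 0.651, -0.45 ])] [ 0.655 -0.449 -0.006]
cup [array([0.475, 0.424]), array([0.474, 0.418])] [0.475 0.421 0.003]
```

View pics/scene0.png

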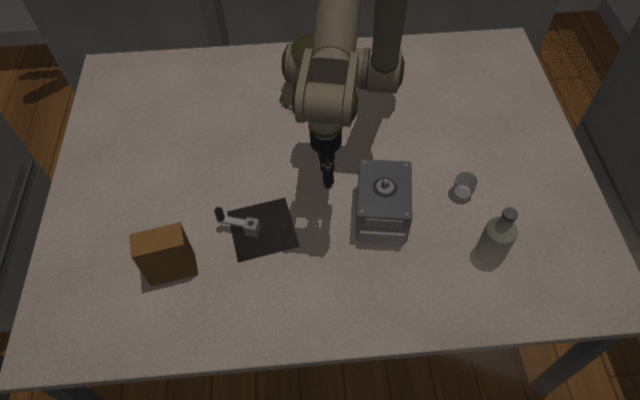

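View pics/wrist0.png

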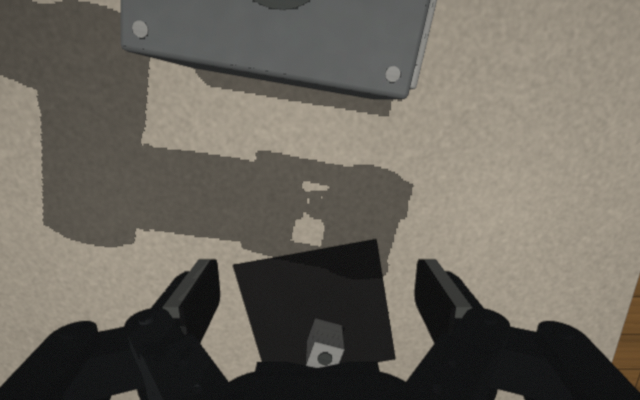

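Run:
```python
from h import *
p=env.get_image("wrist");print(np.round(np.array(p["R"]),3),-np.array(p["R"]).T@np.array(p["t"]),f(p))
s=env.observe();print(s["position"],np.round(s["tool_rot"],3),s["q"])
p=env.get_image("scene");print(-np.array(p["R"]).T@np.array(p["t"]))
```

```text
[[ 1.     0.001  0.001]
 [ 0.001 -0.956  0.292]
 [ 0.002 -0.292 -0.956]] [0.55000087 0.07512081 0.37362317] 333.8445859078134
[5.49977843e-01 1.25379564e-05 2.31326045e-01] [[-0.  1. -0.]
 [ 1.  0. -0.]
 [-0. -0. -1.]] [-1.23341130e+01  2.18060498e+01  7.43360776e+01 -1.30886938e-03
  8.38576901e+01 -1.23376398e+01]
[ 1.35946052 -0.05670925  1.28157355]
```

The scene picture shows the crank hub at about (252,228), with its arm pointing left to the knob at (220,215). The mat is around (264,229), the box spindle at (385,186), and the slots face the camera. In the wrist view the hub top is at (325,356). I'll go above the crank.

Call:
move_arm:
  plan:
    - [0,0,0,-4.5,0.5,0,1]
    - [0,0,0,-9,0.5,0,1]
    - [0,0,0,-13.5,0.5,0,1]
    - [0,0,0,-18,0.5,0,1]
    - [0,0,0,-21.3,0.5,0,1]

```text
time_s: 4.15
position: [0.5546, -0.2157, 0.2312]
tool_rot: [[0.001, 1.0, -0.0], [1.0, -0.001, -0.0], [-0.0, -0.0, -1.0]]
ft_force: [-0.4, 0.2, 0.5]
grip_width: 0.0856
gripper_force: 0.0
```

Run:
```python
from h import *
s=env.observe();print(s["time_s"],s["position"],s["q"])
p=env.get_image("wrist");cv2.imwrite("pics/w1.png",p["color"][:,:,::-1])
for t,z in(("crank",.004),("crank_knob",.0695),("mat",0)):
    for r in env.tip_of(t,p)[:2]: print(t,np.round(r["pixel"],1),r["conf"],onz(p,r["pixel"],z))
np.savez("w1.npz",**{k:np.array(p[k]) for k in("R","t","fov_y","cx","cy")})
```

```text
4.15 [ 0.55464282 -0.21566985  0.23118828] [-3.26290326e+01  2.64086601e+01  6.67981313e+01 -1.57349930e-02
  8.67882679e+01 -3.25469696e+01]
crank [319.5 172. ] 0.96 [ 0.55819394 -0.21932794  0.004     ]
crank [294.8 268.1] 0.71 [ 0.52797727 -0.34001522  0.004     ]
crank_knob [296.5 267.5] 0.63 [ 0.53446475 -0.30397134  0.0695    ]
mat [313.5 143.3] 0.88 [ 0.55149969 -0.18769252  0.        ]
```

View pics/w1.png

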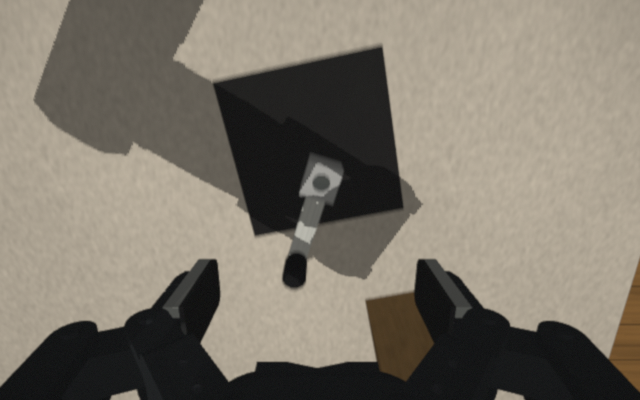

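The hub's button is at about (321,182), the arm runs down-left, and the top of the knob is around (294,276).

Run:
```python
from h import *
p=dict(np.load("w1.npz"))
h=onz(p,(321,182),.051);k=onz(p,(296.5,267.5),.0695);k2=onz(p,(294,276),.092);a=onz(p,(304,240),.046)
for v in(k,k2,a):
    d=v-h;print(h[:2],np.linalg.norm(d[:2]),np.degrees(np.arctan2(d[1],d[0])))
# hub top edges
im=cv2.imread("pics/w1.png")[145:300,270:370]
cv2.imwrite("pics/w1c.png",cv2.resize(im,None,fx=5,fy=5,interpolation=cv2.INTER_CUBIC)[:600])
```

```text
[ 0.55926847 -0.21941655] 0.08811774394002347 -106.34878335507128
[ 0.55926847 -0.21941655] 0.08541243464781216 -107.6023457926551
[ 0.55926847 -0.21941655] 0.06703367819858497 -105.40334093055093
```

View pics/w1c.png

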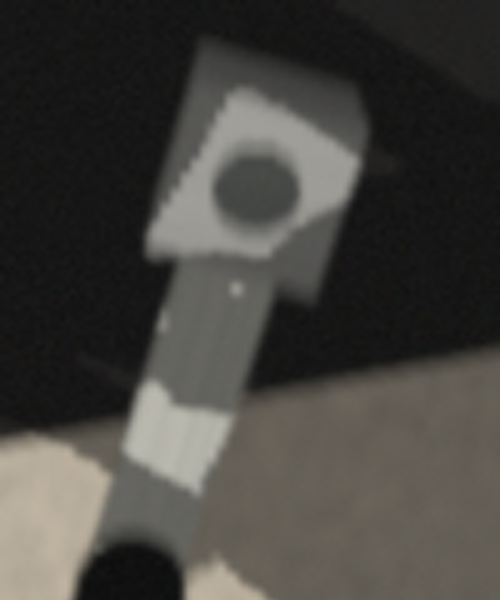

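Call:
move_arm:
  plan:
    - [0,0,8.3,-0.37,0.45,2,1]
    - [0,0,16.5,-0.37,0.45,6,1]
    - [0,0,16.5,-0.37,0.45,10,1]
    - [0,0,16.5,-0.37,0.45,14,1]
    - [0,0,16.5,-0.37,0.45,16,1]

```text
time_s: 4.85
position: [0.5584, -0.2142, 0.0683]
tool_rot: [[0.282, 0.959, -0.004], [0.959, -0.282, 0.003], [0.001, -0.004, -1.0]]
ft_force: [0.0, -0.5, 0.4]
grip_width: 0.0851
gripper_force: 0.0
```

Run:
```python
from h import *
s=env.observe();print(s["time_s"],s["position"],np.round(s["tool_rot"],3))
p=env.get_image("wrist");cv2.imwrite("pics/w2.png",p["color"][:,:,::-1])
print(proj(p,s["position"]))
```

```text
4.85 [ 0.55844081 -0.21423964  0.06833362] [[ 0.282  0.959 -0.004]
 [ 0.959 -0.282  0.003]
 [ 0.001 -0.004 -1.   ]]
[316.68921873 264.97506123]
```

View pics/w2.png

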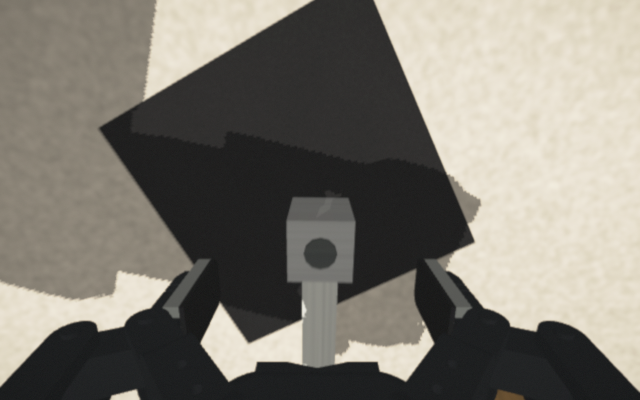

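Call:
move_arm:
  plan:
    - [0,0,0,0,0,3,1]
    - [0,0,0,0,0,5,1]
    - [0,0,0,0,0,6,1]
    - [0,0,0,0,0,6,1]
    - [0,0,0,0,0,6,0.3]
  squeeze: 60

```text
time_s: 5.4
position: [0.5602, -0.2166, 0.0126]
tool_rot: [[0.283, 0.959, 0.002], [0.959, -0.283, -0.001], [-0.0, 0.002, -1.0]]
ft_force: [0.1, 0.4, 0.0]
grip_width: 0.073
gripper_force: 0.0
```

Call:
move_arm:
  plan:
    - [0,0,0,0,0,0,0]
    - [0,0,0,0,0,0,-0.3]
    - [0,0,0,0,0,0,-0.6]
    - [0,0,0,0,0,0,-1]
    - [0,0,0,0,0,0,-1]

```text
time_s: 5.9
position: [0.5598, -0.2169, 0.0123]
tool_rot: [[0.284, 0.959, 0.001], [0.959, -0.284, -0.001], [-0.0, 0.001, -1.0]]
ft_force: [0.3, 1.2, 6.0]
grip_width: 0.0353
gripper_force: 61.3
```

Call:
move_arm:
  plan:
    - [0,0,0,0,0,-1,-1]
    - [0,0,0,0,0,-4,-1]
    - [0,0,0,0,0,-8,-1]
    - [0,0,0,0,0,-12,-1]
    - [0,0,0,0,0,-16,-1]

```text
time_s: 6.4
position: [0.5589, -0.2163, 0.1729]
tool_rot: [[0.284, 0.959, -0.001], [0.959, -0.284, 0.001], [0.0, -0.001, -1.0]]
ft_force: [0.9, -0.7, -4.2]
grip_width: 0.0353
gripper_force: 61.0
```

Call:
move_arm:
  plan:
    - [0,0,0,4,-2,-2,-1]
    - [0,0,0,8,-4,-4,-1]
    - [0,0,0,12,-6,-4.5,-1]
    - [0,0,0,16,-8,-4.5,-1]
    - [0,0,0,20,-10,-4.5,-1]

```text
time_s: 6.9
position: [0.5193, 0.0052, 0.2166]
tool_rot: [[0.284, 0.959, -0.0], [0.959, -0.284, 0.0], [0.0, -0.0, -1.0]]
ft_force: [0.3, 0.3, -5.6]
grip_width: 0.0353
gripper_force: 61.3
```

Call:
move_arm:
  plan:
    - [0,0,0,3.5,-1.6,0,-1]
    - [0,0,0,7,-3.2,0,-1]
    - [0,0,0,7,-3.2,0,-1]
    - [0,0,0,7,-3.2,0,-1]

```text
time_s: 7.3
position: [0.5091, 0.0802, 0.2164]
tool_rot: [[0.282, 0.959, -0.001], [0.959, -0.282, -0.0], [-0.0, -0.001, -1.0]]
ft_force: [-0.2, -1.1, -5.3]
grip_width: 0.0356
gripper_force: 61.3
```

Run:
```python
from h import *
s=env.observe();print(s["time_s"],s["position"],s["q"],s["grip_width"])
p=env.get_image("wrist");cv2.imwrite("pics/w3.png",p["color"][:,:,::-1])
np.savez("w3.npz",**{k:np.array(p[k]) for k in("R","t","fov_y","cx","cy")})
for r in env.tip_of("spindle_seat",p)[:2]: print(np.round(r["pixel"],1),r["conf"],onz(p,r["pixel"],.136))
```

```text
7.3 [0.50909261 0.08024531 0.21637893] [-4.21353383e+00  1.90368590e+01  8.12425529e+01 -1.50646053e-02
  7.97557030e+01  1.21915596e+01] 0.03558464833237575
[305.7  78.7] 0.97 [0.52710636 0.16595189 0.136     ]
```

View pics/w3.png

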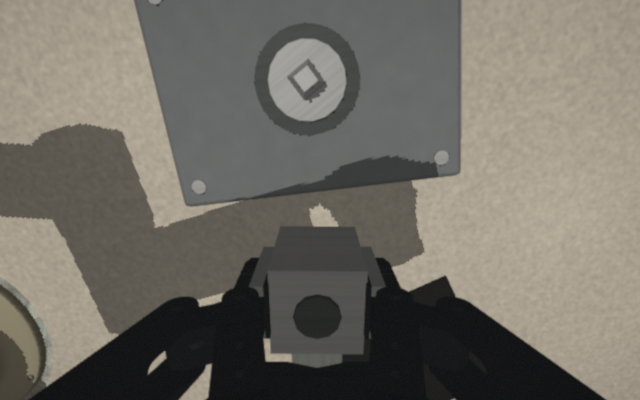

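Run:
```python
from h import *
im=cv2.imread("pics/w3.png")[50:110,270:345]
cv2.imwrite("pics/w3c.png",cv2.resize(im,None,fx=8,fy=8,interpolation=cv2.INTER_CUBIC))
```

```text
(no output)
```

View pics/w3c.png

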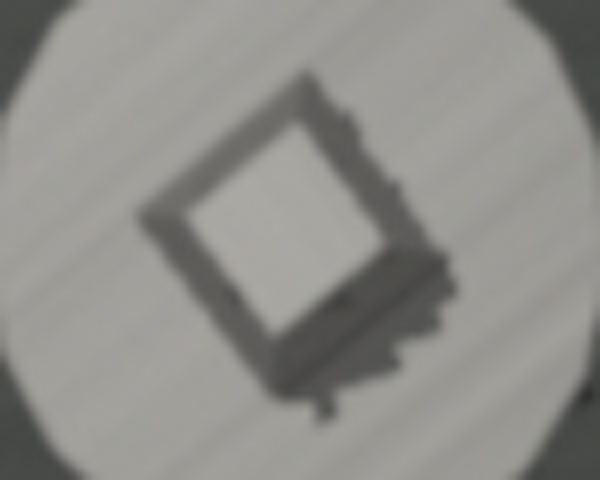

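The stub's top square has crop corners at (297,122), (388,240), (278,338) and (183,215), so it is turned about 38–52° in the image. The hub sits squarely in the fingers, with its button at (317,316) in the full picture.

Run:
```python
from h import *
p=dict(np.load("w3.npz"))
c=np.array([(297,122),(388,240),(278,338),(183,215)])/8+[270,50]
W=np.array([onz(p,x,.162) for x in c])[:,:2];print("ctr",W.mean(0))
for i in range(4):
    d=W[(i+1)%4]-W[i];print(np.linalg.norm(d),np.degrees(np.arctan2(d[1],d[0]))%90)
print("flange",onz(p,(307,80),.136))
# box edge near: (187,205)->(458,173) z=.130
a,b=onz(p,(187,205),.13),onz(p,(458,173),.13);print("boxyaw",np.degrees(np.arctan2(*(b-a)[1::-1])))
s=env.observe();print("hub",onz(p,(317,316),s["position"][2]-.008+.047),s["position"])
```

```text
ctr [0.52752964 0.164363  ]
0.009841065035352498 23.033590846301337
0.010046036757743614 23.68102432739471
0.010364076861838602 22.37262871253357
0.009934253393943415 20.675137594390943
flange [0.52766643 0.16498786 0.136     ]
boxyaw -9.389757817723986
hub [0.50920094 0.08027425 0.2553071 ] [0.50957375 0.07897253 0.2163071 ]
```

Call:
move_arm:
  plan:
    - [0,0,8.5,0.7,-1.4,0,-1]
    - [0,0,17,1.4,-2.8,0,-1]
    - [0,0,25.5,2,-4.4,0,-1]
    - [0,0,34,2.7,-5.8,0,-1]
    - [0,0,42.5,3.3,-7.2,0,-1]
  squeeze: 80

```text
time_s: 7.9
position: [0.4497, 0.131, 0.2163]
tool_rot: [[0.861, 0.508, -0.0], [0.508, -0.861, -0.0], [-0.0, 0.0, -1.0]]
ft_force: [-0.1, 0.2, -3.8]
grip_width: 0.0348
gripper_force: 82.2
```

Call:
move_arm:
  plan:
    - [0,0,8.5,0,0,0,-1]
    - [0,0,8.5,0,0,0,-1]
    - [0,0,8.5,0,0,0,-1]
    - [0,0,8.5,0,0,0,-1]

```text
time_s: 8.3
position: [0.4503, 0.1312, 0.2163]
tool_rot: [[0.923, 0.384, -0.0], [0.384, -0.923, -0.0], [-0.0, 0.0, -1.0]]
ft_force: [-0.4, 0.3, -4.4]
grip_width: 0.035
gripper_force: 82.2
```

Run:
```python
from h import *
s=env.observe();print(s["time_s"],s["position"],np.degrees(np.arctan2(s["tool_rot"][1][0],s["tool_rot"][0][0])),s["q"])
p=env.get_image("wrist");cv2.imwrite("pics/w4.png",p["color"][:,:,::-1])
np.savez("w4.npz",**{k:np.array(p[k]) for k in("R","t","fov_y","cx","cy")})
x=proj(p,[.5275,.1645,.162]).astype(int);print(x)
a=cv2.resize(p["color"][max(x[1]-35,0):max(x[1]-35,0)+70,x[0]-40:x[0]+40],(640,560),interpolation=cv2.INTER_CUBIC)
im=p["color"].copy()[200:400,:]
cv2.imwrite("pics/w4c.png",a[:,:,::-1][:, :]);print("crop origin",x[0]-40,max(x[1]-35,0))
```

```text
8.3 [0.4502726  0.13116954 0.21626522] 22.604516423420165 [ 1.73465091e+00  1.44319024e+01  8.80682470e+01 -4.70745633e-03
  7.75031938e+01  6.91311531e+01]
[315  81]
crop origin 275 46
```

View pics/w4c.png

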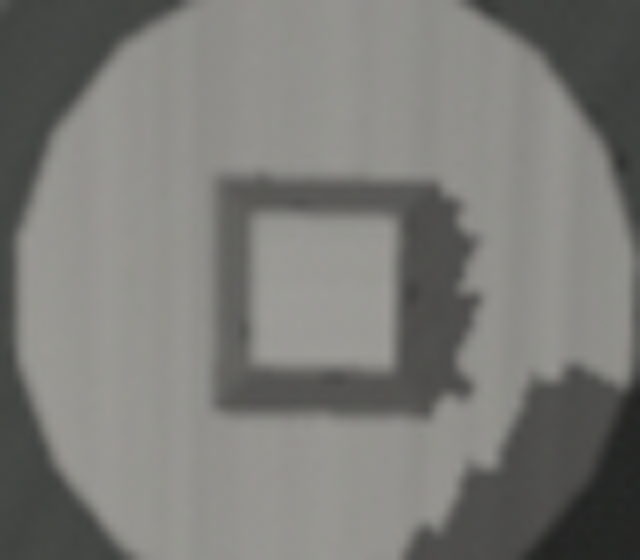

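The stub is square to the image; its top centre is at crop (324,290), which is pixel (315.5,82.3).

Run:
```python
from h import *
for n in(3,4):
    p=dict(np.load(f"w{n}.npz"))
    g=cv2.imread(f"pics/w{n}.png",0)[280:350,280:355]
    m=(g<60).astype(np.uint8);k,l,st,ce=cv2.connectedComponentsWithStats(m)
    i=l[36,37];b=ce[i]+[280,280];print(st[i],b)
s=env.observe();P=np.array(s["position"]);R=np.array(s["tool_rot"])
hub=onz(p,b,P[2]-.008+.047);stub=onz(p,(315.5,82.3),.162)
d=stub-hub;d[2]=0
print(hub-P,stub,"tool shift cm",R.T@d*100)
```

```text
[  13   15   49   44 1646] [316.82624544 316.13426488]
[  13   14   49   45 1680] [316.75238095 315.9875    ]
[-0.00033835  0.00039568  0.039     ] [0.52714437 0.16456427 0.162     ] tool shift cm [ 8.39681218e+00 -6.98402854e-02 -8.59801428e-04]
```

Call:
move_arm:
  plan:
    - [0,0,0,4,-0.07,0,-1]
    - [0,0,0,7.5,-0.07,0,-1]
    - [0,0,0,8.4,-0.07,1,-1]
    - [0,0,0,8.4,-0.07,3,-1]
    - [0,0,0,8.4,-0.07,4,-1]

```text
time_s: 8.85
position: [0.5265, 0.1643, 0.1742]
tool_rot: [[0.923, 0.384, -0.004], [0.384, -0.923, -0.0], [-0.003, -0.001, -1.0]]
ft_force: [0.1, -0.3, -4.5]
grip_width: 0.035
gripper_force: 82.2
```

Call:
move_arm:
  plan:
    - [0,0,0,0,0,0.3,-1]
    - [0,0,0,0,0,0.6,-1]
    - [0,0,0,0,0,0.9,-1]
    - [0,0,0,0,0,1.2,-1]
    - [0,0,0,0,0,1.2,-1]

```text
time_s: 9.35
position: [0.5273, 0.1645, 0.1644]
tool_rot: [[0.924, 0.383, 0.0], [0.383, -0.924, 0.0], [0.0, 0.0, -1.0]]
ft_force: [0.5, 0.7, -3.7]
grip_width: 0.0352
gripper_force: 82.2
```

Call:
move_arm:
  plan:
    - [0,0,0,0,0,0.3,-1]
    - [0,0,0,0,0,0.6,-1]
    - [0,0,0,0,0,0.9,-1]
    - [0,0,0,0,0,1.2,-1]
    - [0,0,0,0,0,1.2,-1]

```text
time_s: 9.85
position: [0.5278, 0.1647, 0.152]
tool_rot: [[0.924, 0.383, 0.001], [0.383, -0.924, 0.0], [0.001, 0.0, -1.0]]
ft_force: [6.0, 2.2, -7.6]
grip_width: 0.0351
gripper_force: 82.2
```

Call:
move_arm:
  plan:
    - [0,0,0,0.05,0,0.2,-1]
    - [0,0,0,0.05,0,0.5,-1]
    - [0,0,0,0.05,0,0.7,-1]
    - [0,0,0,0.05,0,0.8,-1]
    - [0,0,0,0.05,0,0.8,-1]

```text
time_s: 10.35
position: [0.5278, 0.1648, 0.1444]
tool_rot: [[0.924, 0.383, 0.0], [0.383, -0.924, 0.0], [0.0, 0.0, -1.0]]
ft_force: [3.2, 1.6, -2.0]
grip_width: 0.0348
gripper_force: 82.6
```

Call:
move_arm:
  plan:
    - [0,0,0,0.03,0,0.05,-1]
    - [0,0,0,0.03,0,0.1,-1]
    - [0,0,0,0.03,0,0.1,-1]

```text
time_s: 10.65
position: [0.5279, 0.1648, 0.1443]
tool_rot: [[0.924, 0.383, 0.001], [0.383, -0.924, -0.0], [0.0, 0.0, -1.0]]
ft_force: [-1.5, 0.7, 6.0]
grip_width: 0.0354
gripper_force: 83.8
```

Seated. Now winding counter-clockwise, which is negative about the tool's z.

Call:
move_arm:
  plan:
    - [0,0,-5,0,0,0,-1]
    - [0,0,-10,0,0,0,-1]
    - [0,0,-15,0,0,0,-1]
    - [0,0,-20,0,0,0,-1]
    - [0,0,-25,0,0,0,-1]

```text
time_s: 11.15
position: [0.5285, 0.1657, 0.1443]
tool_rot: [[0.673, 0.739, 0.002], [0.739, -0.673, 0.002], [0.003, 0.0, -1.0]]
ft_force: [1.5, 6.4, 4.3]
grip_width: 0.0352
gripper_force: 83.6
```

Run:
```python
from h import *
s=env.observe();print(s["wrist_torque"],s["q"],s["ft_force"])
```

```text
[ 0.9263138  -0.20170239 -0.21779413] [ 5.11090801 26.57741419 81.85108903  0.1002555  71.43573977 47.39310142] [1.49995004 6.4229534  4.29760072]
```

Call:
move_arm:
  plan:
    - [0,0,-6,0,0,0,-1]
    - [0,0,-12,0,0,0,-1]
    - [0,0,-18,0,0,0,-1]
    - [0,0,-24,0,0,0,-1]
    - [0,0,-30,0,0,0,-1]

```text
time_s: 11.65
position: [0.5275, 0.1662, 0.1443]
tool_rot: [[0.212, 0.977, 0.0], [0.977, -0.212, 0.003], [0.003, -0.001, -1.0]]
ft_force: [-2.4, 7.5, 7.2]
grip_width: 0.0348
gripper_force: 83.9
```

Call:
move_arm:
  plan:
    - [0,0,-6,0,0,0,-1]
    - [0,0,-12,0,0,0,-1]
    - [0,0,-18,0,0,0,-1]
    - [0,0,-24,0,0,0,-1]
    - [0,0,-30,0,0,0,-1]

```text
time_s: 12.15
position: [0.5264, 0.1662, 0.1443]
tool_rot: [[-0.305, 0.952, -0.003], [0.952, 0.305, 0.002], [0.003, -0.002, -1.0]]
ft_force: [-8.1, 6.6, 11.2]
grip_width: 0.035
gripper_force: 84.3
```

Run:
```python
from h import *
s=env.observe();print(s["wrist_torque"],s["q"],s["ft_force"],s["position"])
```

```text
[ 1.15209946  1.38349567 -0.27326346] [  5.1635996   26.51497173  81.96644728   0.15917837  71.65094548
 -12.64547277] [-8.05027473  6.59890307 11.1777319 ] [0.52641672 0.16623105 0.14431768]
```

Call:
move_arm:
  plan:
    - [0,0,-6,0.03,0,-0.03,-1]
    - [0,0,-12,0.03,0,-0.03,-1]
    - [0,0,-18,0.03,0,-0.03,-1]
    - [0,0,-24,0.03,0,-0.03,-1]
    - [0,0,-30,0.03,0,-0.03,-1]

```text
time_s: 12.65
position: [0.5254, 0.1657, 0.1443]
tool_rot: [[-0.74, 0.672, -0.005], [0.672, 0.74, 0.001], [0.004, -0.003, -1.0]]
ft_force: [-11.7, 1.7, 11.5]
grip_width: 0.035
gripper_force: 84.4
```

Call:
move_arm:
  plan:
    - [0,0,-6,0,0,0,-1]
    - [0,0,-12,0,0,0,-1]
    - [0,0,-18,0,0,0,-1]
    - [0,0,-22,0,0,0,-1]
    - [0,0,-24,0,0,0,-1]

```text
time_s: 13.15
position: [0.525, 0.165, 0.1443]
tool_rot: [[-0.949, 0.315, -0.006], [0.315, 0.949, -0.001], [0.006, -0.003, -1.0]]
ft_force: [-14.2, -2.5, 12.2]
grip_width: 0.0348
gripper_force: 84.6
```

Run:
```python
from h import *
s=env.observe();print(s["wrist_torque"],s["q"],s["ft_force"],np.degrees(np.arctan2(s["tool_rot"][1][0],s["tool_rot"][0][0])))
```

```text
[-0.29152266  2.16811944 -0.23632357] [ 5.12654051e+00  2.64649067e+01  8.20559323e+01 -2.52621042e-02
  7.18466425e+01 -6.65147866e+01] [-14.23949812  -2.49323791  12.21009963] 161.6487934844528
```

Call:
move_arm:
  plan:
    - [0,0,-2,0.05,0,0,-1]
    - [0,0,-4,0.05,0,0,-1]
    - [0,0,-6,0.05,0,0,-1]
    - [0,0,-7,0.05,0,0,-1]
    - [0,0,-7,0.05,0,0,-1]

```text
time_s: 13.65
position: [0.5249, 0.1647, 0.1443]
tool_rot: [[-0.98, 0.199, -0.006], [0.199, 0.98, -0.002], [0.005, -0.003, -1.0]]
ft_force: [-12.1, -2.2, 11.6]
grip_width: 0.035
gripper_force: 84.3
```

Run:
```python
from h import *
s=env.observe();print(s["wrist_torque"],s["ft_force"],np.degrees(np.arctan2(s["tool_rot"][1][0],s["tool_rot"][0][0])))
```

```text
[-0.49930925  1.90083972 -0.09814523] [-12.14606874  -2.2496839   11.57335357] 168.53532515921353
```

Call:
move_arm:
  plan:
    - [0,0,-2,0,0,0,-1]
    - [0,0,-4,0,0,0,-1]
    - [0,0,-5,0,0,0,-1]

```text
time_s: 13.95
position: [0.5248, 0.1645, 0.1443]
tool_rot: [[-0.994, 0.112, -0.006], [0.112, 0.994, -0.002], [0.006, -0.003, -1.0]]
ft_force: [-12.9, -5.7, 12.2]
grip_width: 0.0353
gripper_force: 84.5
```

Run:
```python
from h import *
s=env.observe();print(s["wrist_torque"],s["ft_force"],np.degrees(np.arctan2(s["tool_rot"][1][0],s["tool_rot"][0][0])))
p=env.get_image("scene");q=env.get_image("side")
a=cv2.resize(p["color"][130:290,300:500],(750,600),interpolation=cv2.INTER_CUBIC)
cv2.imwrite("pics/s5.png",a[:,:,::-1])
# tray front distance if 66 mm out: project expected tray front top edge
c,si=np.cos(np.radians(-9.4)),np.sin(np.radians(-9.4))
for ext in(.05,.058,.066):
  for y in(-.063,.063):
    x=.1+ext;X=[.5275+c*x-si*y,.1645+si*x+c*y,.0]
    X0=X.copy();X1=X.copy();X1[2]=.062
    print(ext,y,[((proj(p,Z)-[300,130])*3.75).round() for Z in(X0,X1)])
```

```text
[-0.75390069  1.95848155 -0.20692003] [-12.85517145  -5.68910961  12.20930339] 173.56229577198644
0.05 -0.063 [array([216., 472.]), array([219., 430.])]
0.05 0.063 [array([383., 482.]), array([393., 441.])]
0.058 -0.063 [array([216., 481.]), array([219., 440.])]
0.058 0.063 [array([383., 492.]), array([393., 451.])]
0.066 -0.063 [array([215., 490.]), array([218., 450.])]
0.066 0.063 [array([383., 501.]), array([393., 461.])]
```

View pics/s5.png

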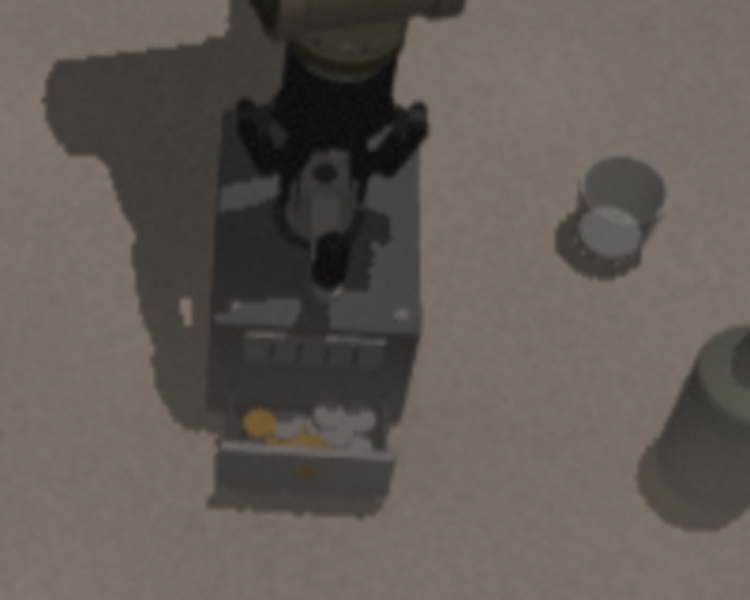

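The picture shows the tray well out, with its front top edge at crop rows 445–455, close to 60–65 mm. I'll wind on to the stop.

Call:
move_arm:
  plan:
    - [0,0,-2,0.04,0,0,-1]
    - [0,0,-4,0.04,0,0,-1]
    - [0,0,-4,0.04,0,0,-1]

```text
time_s: 14.35
position: [0.5248, 0.1644, 0.1443]
tool_rot: [[-0.999, 0.043, -0.005], [0.043, 0.999, -0.002], [0.005, -0.002, -1.0]]
ft_force: [-10.8, -5.1, 10.6]
grip_width: 0.0351
gripper_force: 84.3
```

Run:
```python
from h import *
s=env.observe();print(s["wrist_torque"],s["ft_force"],np.degrees(np.arctan2(s["tool_rot"][1][0],s["tool_rot"][0][0])))
```

```text
[-0.78151008  1.706642   -0.38367225] [-10.82497004  -5.12907377  10.58723007] 177.51075009338334
```

Call:
move_arm:
  plan:
    - [0,0,-2,0,0,0,-1]
    - [0,0,-4,0,0,0,-1]
    - [0,0,-4,0,0,0,-1]

```text
time_s: 14.65
position: [0.5248, 0.1643, 0.1443]
tool_rot: [[-1.0, -0.025, -0.005], [-0.025, 1.0, -0.002], [0.005, -0.002, -1.0]]
ft_force: [-11.6, -6.1, 11.4]
grip_width: 0.0351
gripper_force: 84.8
```

Run:
```python
from h import *
s=env.observe();print(s["wrist_torque"],s["ft_force"],np.degrees(np.arctan2(s["tool_rot"][1][0],s["tool_rot"][0][0])),s["q"][5])
```

```text
[-0.90461206  1.75696059 -1.05923987] [-11.62407872  -6.1118209   11.41856276] -178.5729563916553 -86.31207357930698
```

That is the hard stop, at 1.06 N m. I'll back off a little to free the fit, then lift.

Call:
move_arm:
  plan:
    - [0,0,3,0.04,0,0,-1]
    - [0,0,7,0.08,0,-0.1,-1]
    - [0,0,8,0.1,0,-0.3,-1]
    - [0,0,8,0.1,0,-0.6,-1]
    - [0,0,8,0.1,0,-0.9,-1]

```text
time_s: 15.15
position: [0.5249, 0.1647, 0.1518]
tool_rot: [[-0.994, 0.112, -0.004], [0.112, 0.994, -0.001], [0.004, -0.002, -1.0]]
ft_force: [-3.2, -4.5, -8.2]
grip_width: 0.0349
gripper_force: 81.9
```

Call:
move_arm:
  plan:
    - [0,0,0,0,0,-0.6,-1]
    - [0,0,0,0,0,-1.5,-1]
    - [0,0,0,0,0,-3,-1]
    - [0,0,0,0,0,-5,-1]
    - [0,0,0,0,0,-7,-1]

```text
time_s: 15.65
position: [0.5264, 0.1659, 0.2242]
tool_rot: [[-0.994, 0.112, 0.002], [0.112, 0.994, 0.001], [-0.001, 0.001, -1.0]]
ft_force: [0.1, 0.3, -4.3]
grip_width: 0.0348
gripper_force: 82.2
```

Call:
move_arm:
  plan:
    - [0,0,0,-0.8,-4,0,-1]
    - [0,0,0,-1.6,-8,0,-1]
    - [0,0,0,-2.4,-12,0,-1]
    - [0,0,0,-3,-16,0,-1]
    - [0,0,0,-3.8,-20,0,-1]

```text
time_s: 16.15
position: [0.5415, -0.0389, 0.2237]
tool_rot: [[-0.994, 0.112, 0.002], [0.112, 0.994, 0.0], [-0.002, 0.001, -1.0]]
ft_force: [0.9, 0.4, -5.1]
grip_width: 0.035
gripper_force: 82.3
```

Call:
move_arm:
  plan:
    - [0,0,0,-0.8,-4,0,-1]
    - [0,0,0,-1.6,-8,2,-1]
    - [0,0,0,-2.4,-12,5,-1]
    - [0,0,0,-2.6,-14.8,9,-1]
    - [0,0,0,-2.6,-14.8,13,-1]

```text
time_s: 16.65
position: [0.5511, -0.1915, 0.0922]
tool_rot: [[-0.993, 0.116, 0.004], [0.116, 0.993, -0.002], [-0.004, -0.002, -1.0]]
ft_force: [1.2, 0.0, -4.9]
grip_width: 0.0353
gripper_force: 82.3
```

Run:
```python
from h import *
s=env.observe();print(s["time_s"],s["position"],np.round(s["tool_rot"],3))
q=env.get_image("side");w=env.get_image("wrist");p=env.get_image("scene")
x=proj(q,[.551,-.187,.08]).astype(int)
a=cv2.resize(q["color"][max(0,x[1]-50):max(0,x[1]-50)+100,x[0]-64:x[0]+64],(384,300))
b=cv2.resize(w["color"],(384,300));c=cv2.resize(p["color"][130:290,300:500],(384,300));d=cv2.resize(p["color"][170:290,200:330],(384,300))
cv2.imwrite("pics/m6.png",np.vstack([np.hstack([a,b]),np.hstack([c,d])])[:,:,::-1])
```

```text
16.65 [ 0.55112154 -0.19151414  0.0922029 ] [[-0.993  0.116  0.004]
 [ 0.116  0.993 -0.002]
 [-0.004 -0.002 -1.   ]]
```

View pics/m6.png

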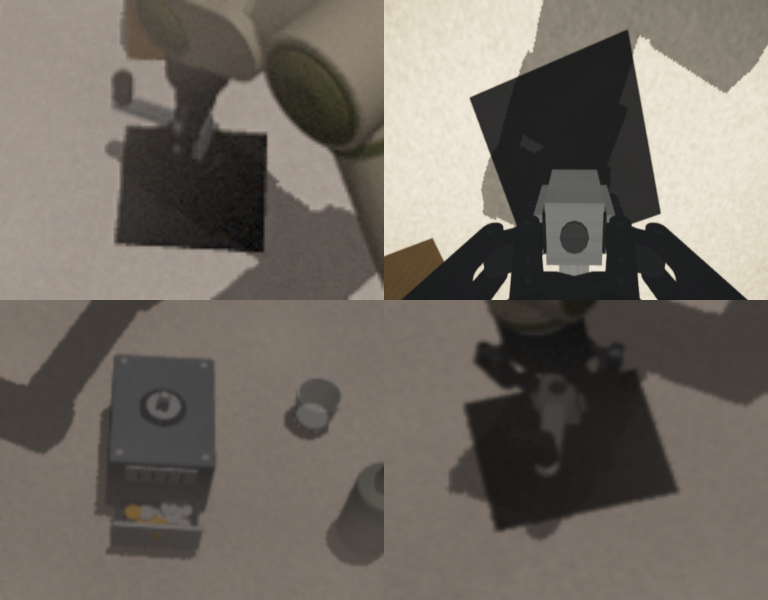

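The tray is out, the crank hangs upright in the grip over the mat, and the bystanders are untouched. Lowering now.

Call:
move_arm:
  plan:
    - [0,0,0,0,0,3,-1]
    - [0,0,0,0,0,6,-1]
    - [0,0,0,0,0,7.2,-1]
    - [0,0,0,0,0,7.6,-1]
    - [0,0,0,0,0,7.7,-1]

```text
time_s: 17.3
position: [0.5514, -0.1879, 0.0173]
tool_rot: [[-0.994, 0.113, 0.003], [0.113, 0.994, -0.001], [-0.003, -0.001, -1.0]]
ft_force: [0.5, 0.0, -4.2]
grip_width: 0.0352
gripper_force: 82.2
```

Call:
move_arm:
  plan:
    - [0,0,0,0,0,0.1,-1]
    - [0,0,0,0,0,0.2,-1]
    - [0,0,0,0,0,0.3,-1]
    - [0,0,0,0,0,0.3,-1]
  squeeze: 30

```text
time_s: 17.7
position: [0.5503, -0.1877, 0.0128]
tool_rot: [[-0.994, 0.113, 0.0], [0.113, 0.994, -0.0], [-0.0, -0.0, -1.0]]
ft_force: [-0.1, 0.4, -4.6]
grip_width: 0.0349
gripper_force: 82.2
```

Call:
move_arm:
  plan:
    - [0,0,0,0,0,0.05,-1]
    - [0,0,0,0,0,0.1,-1]
    - [0,0,0,0,0,0.1,-1]

```text
time_s: 18.0
position: [0.5503, -0.1878, 0.0124]
tool_rot: [[-0.994, 0.113, 0.001], [0.113, 0.994, -0.0], [-0.001, -0.0, -1.0]]
ft_force: [-2.9, 1.3, 4.5]
grip_width: 0.0349
gripper_force: 83.5
```

Call:
move_arm:
  plan:
    - [0,0,0,0,0,-0.03,-0.2]
    - [0,0,0,0,0,-0.03,0]
    - [0,0,0,0,0,-0.03,0.4]
    - [0,0,0,0,0,-0.03,0.9]
    - [0,0,0,0,0,-0.03,1]

```text
time_s: 18.5
position: [0.5504, -0.1878, 0.0119]
tool_rot: [[-0.994, 0.113, 0.0], [0.113, 0.994, -0.0], [-0.0, -0.0, -1.0]]
ft_force: [0.1, 0.8, 0.7]
grip_width: 0.0833
gripper_force: 0.0
```

Call:
move_arm:
  plan:
    - [0,0,0,0,0,0,1]
    - [0,0,0,0,0,0,1]
    - [0,0,0,0,0,-1,1]
    - [0,0,0,0,0,-3,1]
    - [0,0,0,0,0,-5,1]

```text
time_s: 19.0
position: [0.5502, -0.1877, 0.063]
tool_rot: [[-0.994, 0.113, -0.0], [0.113, 0.994, 0.0], [0.0, 0.0, -1.0]]
ft_force: [-0.1, 0.3, 0.5]
grip_width: 0.0855
gripper_force: 0.0
```

Call:
move_arm:
  plan:
    - [0,0,0,0,0,-4,1]
    - [0,0,0,0,0,-8,1]
    - [0,0,0,0,0,-12,1]
    - [0,0,0,0,0,-14,1]
    - [0,0,0,0,0,-14,1]

```text
time_s: 19.5
position: [0.5512, -0.1881, 0.2059]
tool_rot: [[-0.994, 0.113, 0.006], [0.113, 0.994, -0.004], [-0.007, -0.003, -1.0]]
ft_force: [0.0, 0.7, -0.3]
grip_width: 0.0854
gripper_force: 0.0
```

Run:
```python
from h import *
s=env.observe();print(s["time_s"],s["position"],s["grip_width"],s["ft_force"])
w=env.get_image("wrist");cv2.imwrite("pics/w7.png",w["color"][:,:,::-1])
for t,z in(("crank",.004),("crank_knob",.0695),("mat",0)):
    for r in env.tip_of(t,w)[:1]: print(t,np.round(r["pixel"],1),r["conf"],onz(w,r["pixel"],z))
```

```text
19.5 [ 0.55115574 -0.18809811  0.20592762] 0.08540220266004556 [ 0.00428288  0.74918917 -0.28695646]
crank [316.2 172.9] 0.66 [ 0.55246777 -0.18888221  0.004     ]
crank_knob [318.8 283.8] 0.85 [ 0.64479064 -0.19649364  0.0695    ]
```

View pics/w7.png

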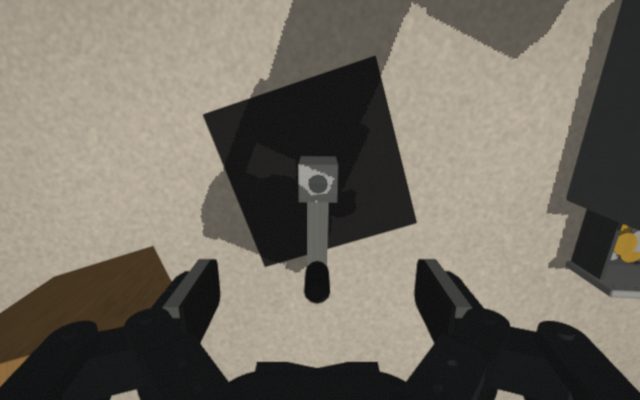

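The crank stands upright in the middle of the mat, with its hub at (317,181), and the tray is open at the right of the picture. Handing in.

```bash
python3 -c "
from rig import env
print(env.close_job())"
```

```text
the job is handed in; nothing more can be done
None
```

The job is handed in, though no verdict came back: the crank was wound to its hard stop with the tray fully out, and now stands upright mid-mat, with the bottle, carton and cup untouched.

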